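Find and release the lamp key left latched down

ROBOT

A 7-joint arm with a two-finger parallel gripper is mounted at the origin on the work surface. World frame = base frame: x ahead of the robot, y to its left, z up, the work surface at z = 0. Lengths are in m, angles in rad, forces in N, time in s.
With the tool pointing down it reaches from about 0.425 to 0.825 m from the base axis. Payload 3.6 kg.
Tool frame: the origin (TCP) lies midway between the tips of the shut fingers; the grasp point (between the pads) lies 19 mm behind it (r.hold_point_z is the distance from the TCP to the grasp point, in m); z points along the fingers, y is the line along which they close (so a half turn about z gives the same grasp; the last joint's range is limited). The gripper opens to 93 mm and grips with 3 to 60 N. Pads are 15 mm wide; open, the fingers measure 128 mm over their backs; the gripper's body (75 mm by 188 mm) begins 65 mm behind the grasp point.
Start: joints at [-1.288, 0.615, -0.013, 1.423, 0.008, 1.103, -0.04], TCP at [0.198, 0.619, 0.219] pointing down, gripper open.
Joint ranges: [-3.12, 3.12], [-0.3, 2.06], [-1.34, 1.32], [0.26, 2.42], [-1.36, 4.5], [0.01, 1.98], [-2.84, 2.84]. Speed limits (rad/s): [2.79, 2.79, 3.14, 3.14, 3.14, 3.14, 3.14].

INTERFACE

Orientations are given as [roll, pitch, yaw] about the fixed x, y, z axes, in that order (R = Rz(yaw) Ry(pitch) Rx(roll)).
In Python, from rig import r gives the robot as it stands. The module is installed in compiled form; this text tells all that it offers. Calls block until the motion is done:
- r.goto(position, orientation): joint-space move of the TCP to a pose.
- r.move_linear(position, v=0.15, ori=None): straight line of the TCP; ori=None keeps the orientation; v is the mean speed in m/s.
- r.set_joints(angles): joint-space move.
- r.move_gripper(opening, strength=None): opening from 0.0 (shut) to 1.0 (fully open); strength is the grip in N (None keeps the last); returns when the fingers have stopped.
- r.hold(seconds).
- r.solve_ik(position, orientation): joint angles nearest the present ones, or None.
- r.read_state(): the state.
- r.read_camera(name): name is "scene" or "top" or "wrist"; returns a dict with "frame" (480x640x3 uint8, red, green, blue), "range_z" (480x640 float32, m along the optical axis (not along the pixel's ray), 0 where there is no reading), "fx", "fy", "cx", "cy" (pixels), "cam_to_world" (4x4, takes a point from camera to world coordinates); the wrist camera has in their place "tool_from_camera" (4x4, takes a point from camera to tool coordinates, whose origin is the TCP and whose axes are the flange's). Camera axes: x right, y down, z forward; pixel columns grow to the right and rows downward; lengths in m; the calibration is good to about 2 mm. A picture is of the moment at which its call begins: read the wrist's pose just before it.
A pose or a line that the arm cannot do raises r.PlanningError and nothing moves.
- r.hand_in(): hands the job in; it is judged then, once.
The state is a dict: "time_s": time; "joints": joint angles; "qd": joint speeds; "joint_efforts": joint torques, N m; "ee_pos": TCP position; "ee_rot": TCP orientation; "ft_force": force on the tool from outside, world axes, zero at the start; "wrist_torque": the same for the moment, N m; "opening": opening from 0.0 (shut) to 1.0 (fully open); "grip_force": force on a finger pad.
Only numpy, scipy, OpenCV 4.12 (cv2) and the standard library are available. Lean on these libraries where they do the work, as an engineer would, in place of code of your own. Each camera call takes 0.05 s, during which the arm holds its last target. There are 200 camera calls.

TASK

One of the four identical white keys on the grey lamp switch box has been left latched down: it sits a few millimetres lower than the others and feels firm where they give. Find out which one it is (a light tap with the closed fingertips tells), press that key down to its stop and let it go, so that it springs back up level with the other three. Never press any of the other keys more than half way down, and leave the pot, the tube rack and the beaker standing where they are.

Things in the scene. Friction and masses are not known exactly. Their poses are not given: they have to be found in the camera images.
- switch_box: grey metal box fixed to the table, 124 mm (its x) by 276 mm (its y), flat lid 64 mm above the table; origin at the centre of its underside, z up, x away from the robot at yaw 0. The white keys stand in a row at y = +81, +27, -27, -81 mm (keys 1 to 4), all at x = -12 mm, each in a black bezel 38 mm square and 4 mm high, which a pressed key stays above.
- key_1_top (a point): centre of the top face of key 1 (box +y end), a flat white cap 28 x 28 mm that moves only straight up and down. Height of this point above the table: 76 mm standing up, 72.5 mm latched, 69 mm at the bottom stop. Standing up: gives from 1.8 N, 3 N half way, 4.3 N at the stop (7 mm); let go, it comes back up, unless pushed deeper than about 5 mm, when it latches.
- key_2_top (a point): centre of the top face of key 2, a flat white cap 28 x 28 mm that moves only straight up and down. Height of this point above the table: 76 mm standing up, 72.5 mm latched, 69 mm at the bottom stop. Latched: firm below about 3 N; pushed to its stop (4.3 N) and let go, it unlatches and springs up in under 0.5 s. Exactly one of the four is latched at the start.
- key_3_top (a point): centre of the top face of key 3, a flat white cap 28 x 28 mm that moves only straight up and down. Height of this point above the table: 76 mm standing up, 72.5 mm latched, 69 mm at the bottom stop. Same action as keys 1 and 2.
- key_4_top (a point): centre of the top face of key 4 (box -y end), a flat white cap 28 x 28 mm that moves only straight up and down. Height of this point above the table: 76 mm standing up, 72.5 mm latched, 69 mm at the bottom stop. Same action as keys 1 and 2.
- pot: loose black hatching pot with a black lid, 126 mm across, and an upright glass tube 19 mm thick with a yellow band at its foot, 242 mm tall in all; origin at the centre of its underside. At one end of the switch box; to be left alone.
- tube_rack: loose blue rack, 60 x 130 mm, holding four upright glass tubes, 140 mm tall in all; origin at the centre of its underside. At the other end of the switch box; to be left alone.
- beaker: loose open glass beaker, 72 mm across, 85 mm tall; origin at the centre of its underside. Beyond the switch box; to be left alone.

How it is judged:
On the way:
1. the latched key is pressed down to near its stop (z of any of key_1_top, key_2_top, key_3_top, key_4_top in the frame of switch_box below 0.0706 m).
At the end, for the whole second after the job is handed in: all four keys stand up, each within 1.2 mm of its full height; the pot, the tube rack and the beaker are upright and within 20 mm of where they stood (z of each of key_1_top, key_2_top, key_3_top, key_4_top in the frame of switch_box above 0.0748 m and distance of each of pot, tube_rack, beaker from where it was at the start of the episode below 0.02 m and angle between each of pot, tube_rack, beaker's own z axis and vertical below 0.1 rad); the robot touches nothing.
It fails at once if a key that was standing up is pressed well past half way (deeper than 4.8 mm) (distance of any of key_1_top, key_2_top, key_3_top, key_4_top from where it was at the start of the episode above 0.0048 m).
It fails at once if the pot, the tube rack or the beaker is pushed, tipped, lifted or carried (moved over 20 mm or tilted over 0.2 rad) (distance of any of pot, tube_rack, beaker from where it was at the start of the episode above 0.02 m or angle between any of pot, tube_rack, beaker's own z axis and vertical above 0.2 rad).
It also fails if it takes over 54 s, if anything falls off the work surface, if the arm or the gripper's body presses on something with over 40 N, if the wrist force passes 120 N, or if a joint passes its speed limit or range.

## Working session

There is one attempt and no reset: what is moved stays moved. The work goes in short steps, each a Python script; the robot and the scene stay as the last script left them, time stands still between calls to the robot, and variables do not carry over. Pictures are saved under pics/ and viewed, at most 10 in all, crops included, and the job is handed in when it is done.

```bash
mkdir -p pics
python3 - <<'E'
from rig import r
import cv2,numpy as np
for n in("top","scene"):
    c=r.read_camera(n); cv2.imwrite(f"pics/{n}0.png",c["frame"][:,:,::-1]); np.savez(f"{n}0.npz",**c)
    print(n,c["fx"],c["cx"],c["cy"],np.round(c["cam_to_world"],3).tolist())
s=r.read_state();print(s["time_s"],s["ee_pos"],s["ee_rot"],s["ft_force"])
E
```

```text
top 511.6844202811228 313.3343592286398 234.05019881851248 [[-0.006, -0.989, 0.151, 0.464], [-1.0, 0.002, -0.024, 0.049], [0.023, -0.151, -0.988, 0.98], [0.0, 0.0, 0.0, 1.0]]
scene 574.1530649791716 327.93714973067864 239.47723891583772 [[0.436, 0.578, -0.69, 1.421], [0.9, -0.281, 0.334, -0.362], [-0.0, -0.766, -0.642, 0.852], [0.0, 0.0, 0.0, 1.0]]
0.1 [0.19729347 0.6186176  0.21763429] [-3.13938820e+00  5.23180610e-06  2.83292748e+00] [0.00642568 0.24018607 0.07733607]
```

View pics/top0.png

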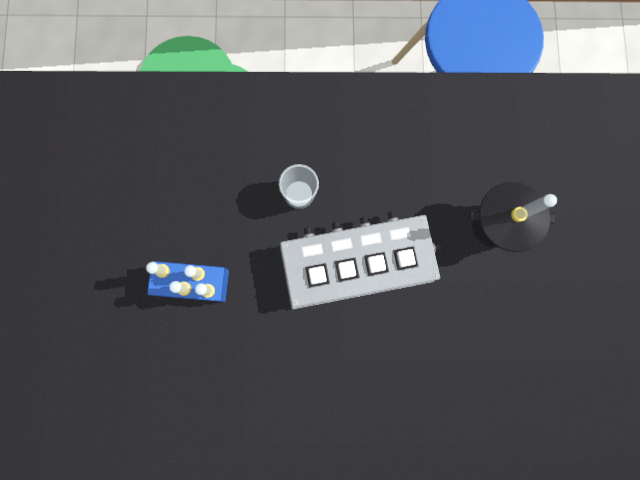

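View pics/scene0.png

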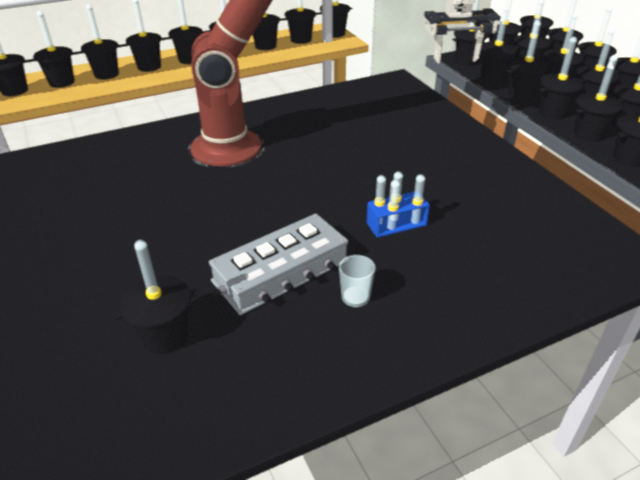

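The top view shows the keys at about (318,275), (347,269), (377,264) and (406,258), with key 1 on the left, next to the rack. The pot is at (515,215) and the beaker at (299,187). The scene view agrees with this.

Run:
```python
import numpy as np,cv2
c=np.load("top0.npz");f=c["frame"];T=c["cam_to_world"];z=c["range_z"]
m=(f.min(2)>215).astype(np.uint8)
n,l,st,ce=cv2.connectedComponentsWithStats(m)
P=[]
for i in range(1,n):
    u,v=ce[i]
    if not(300<u<420 and 245<v<290 and st[i,4]>100):continue
    d=T[:3,:3]@[(u-c["cx"])/c["fx"],(v-c["cy"])/c["fy"],1]
    p=T[:3,3]+d*(0.076-T[2,3])/d[2]
    zz=np.median(z[l==i]);q=T[:3,3]+d*zz
    print(ce[i].round(1),st[i,4],p.round(4),q.round(4));P.append(p)
P=np.array(sorted(P,key=lambda p:-p[1]));print(np.linalg.norm(np.diff(P,axis=0),axis=1))
y=P[0]-P[3];print("yaw",np.arctan2(-y[0],y[1]))
np.save("keys.npy",P)
for nm,(u,v) in dict(pot=(515,215),tubetop=(550,201),rack=(189,282),beaker=(299,190)).items():
    d=T[:3,:3]@[(u-c["cx"])/c["fx"],(v-c["cy"])/c["fy"],1];print(nm,(T[:3,3]+d*z[v,u]).round(3))
```

```text
[312.1 249.8] 211 [0.5736 0.0297 0.076 ] [0.5747 0.0295 0.0664]
[406.5 257.5] 226 [ 0.5593 -0.1388  0.076 ] [ 0.5591 -0.1385  0.0774]
[377.  263.1] 232 [ 0.5494 -0.0857  0.076 ] [ 0.5493 -0.0854  0.0774]
[347.2 269.1] 229 [ 0.539  -0.0323  0.076 ] [ 0.5392 -0.0325  0.0741]
[317.4 274.7] 233 [0.5292 0.0205 0.076 ] [0.5291 0.0206 0.0774]
[0.04527889 0.05374757 0.05433733 0.05400209]
yaw -0.2064362295764938
pot [ 0.626 -0.317  0.127]
tubetop [ 0.625 -0.321  0.243]
rack [0.518 0.248 0.066]
beaker [0.7   0.053 0.005]
```

Key 2's depth reads 3.3 mm lower than the other three, which matches a latched key. I'll check this with light taps on key 2 and on its neighbour, key 3.

```bash
cat > h.py <<'E'
from rig import r
import numpy as np
K=np.load("keys.npy")
yb=np.arctan2(-(K[0]-K[3])[0],(K[0]-K[3])[1]) if K[0][1]-K[3][1]>0 else 0
def tap(p,ori,fmax,zmin,z0=0.080,step=0.0005):
    r.move_linear([p[0],p[1],z0],v=0.08); r.hold(0.2)
    b=r.read_state()["ft_force"][2]; z=z0; log=[]
    while z>zmin:
        z-=step; r.move_linear([p[0],p[1],z],v=0.02); r.hold(0.05)
        s=r.read_state(); F=s["ft_force"][2]-b; log.append((round(s["ee_pos"][2]*1e3,2),round(F,2)))
        if F>fmax: break
    return log
E
python3 - <<'E'
import numpy as np
K=np.load("keys.npy"); K=np.array([k for k in K if not abs(k[0]-0.5736)<2e-3]); np.save("keys.npy",K); print(K)
from h import *
yb=np.arctan2(-(K[0]-K[3])[0],(K[0]-K[3])[1]); print("yaw",yb)
r.move_gripper(0.0)
s=r.read_state(); r.move_linear([*s["ee_pos"][:2],0.30],v=0.2)
best=None
for y in (yb+np.pi/2,yb-np.pi/2):
    q=r.solve_ik([*K[1][:2],0.25],[np.pi,0,y]); print(y,q)
    if q is not None and (best is None or abs(q[6])<abs(best[1][6])): best=(y,q)
ori=[np.pi,0,best[0]]; np.save("ori.npy",ori)
r.goto([*K[1][:2],0.28],ori)
r.move_linear([*K[1][:2],0.11],v=0.15)
print("k2",tap(K[1],ori,2.3,0.071))
r.move_linear([*K[1][:2],0.10],v=0.1)
r.move_linear([*K[2][:2],0.10],v=0.1)
print("k3",tap(K[2],ori,2.3,0.0735))
r.move_linear([*K[2][:2],0.10],v=0.1)
s=r.read_state();print(s["time_s"],s["ee_pos"],s["ft_force"])
E
```

```text
[[ 0.5292482   0.02052652  0.076     ]
 [ 0.53899737 -0.03232946  0.076     ]
 [ 0.5494309  -0.08565569  0.076     ]
 [ 0.55927883 -0.13875224  0.076     ]]
yaw 0.1863537316057024
1.757150058400599 [-0.33117722  0.44902444  0.52663185  1.70948819 -0.25402715  1.05156827
  0.46578526]
-1.384442595189194 [-0.64572736  0.63270897  1.13599145  1.71786826 -0.61376561  1.19761949
 -2.30128335]
k2 [(np.float64(79.6), np.float64(-0.28)), (np.float64(78.95), np.float64(0.71)), (np.float64(78.48), np.float64(0.14)), (np.float64(77.97), np.float64(-0.08)), (np.float64(77.47), np.float64(-0.14)), (np.float64(77.0), np.float64(-0.55)), (np.float64(76.48), np.float64(0.53)), (np.float64(75.98), np.float64(0.02)), (np.float64(75.49), np.float64(0.8)), (np.float64(74.98), np.float64(0.51)), (np.float64(74.48), np.float64(-0.19)), (np.float64(73.98), np.float64(-0.07)), (np.float64(73.49), np.float64(-0.43)), (np.float64(73.02), np.float64(0.95)), (np.float64(72.76), np.float64(2.88))]
k3 [(np.float64(79.62), np.float64(-0.37)), (np.float64(78.98), np.float64(-0.4)), (np.float64(78.48), np.float64(-0.36)), (np.float64(78.0), np.float64(-0.92)), (np.float64(77.5), np.float64(0.91)), (np.float64(76.98), np.float64(-0.71)), (np.float64(76.49), np.float64(-0.28)), (np.float64(76.17), np.float64(0.45)), (np.float64(75.55), np.float64(1.24)), (np.float64(75.01), np.float64(0.77)), (np.float64(74.51), np.float64(2.35))]
16.6417 [ 0.54949515 -0.08560098  0.100109  ] [ 0.47312646 -0.19784433  0.1691181 ]
```

The taps confirm it. Key 2 makes contact at about 72.8 mm and is firm, while key 3 makes contact at about 76 mm and gives. Next I'll press key 2 to its stop.

Run:
```python
from h import *
import cv2
r.move_linear([*K[1][:2],0.10],v=0.1)
L=tap(K[1],None,8.0,0.066,z0=0.074)
print([(float(a),float(b)) for a,b in L])
r.move_linear([*K[1][:2],0.10],v=0.1)
r.move_linear([*K[1][:2],0.25],v=0.2)
q=r.read_state()["joints"]; 
p=r.read_state()["ee_pos"]; r.goto([p[0]-0.06,p[1]+0.2,0.28],np.load("ori.npy")); r.hold(0.3)
c=r.read_camera("top");cv2.imwrite("pics/top1.png",c["frame"][:,:,::-1]);T=c["cam_to_world"];z=c["range_z"]
for k in K:
    x=np.linalg.inv(T)@[*k,1];u=int(round(c["fx"]*x[0]/x[2]+c["cx"]));v=int(round(c["fy"]*x[1]/x[2]+c["cy"]))
    zz=np.median(z[v-3:v+4,u-3:u+4]);d=np.array([(u-c["cx"])/c["fx"],(v-c["cy"])/c["fy"],1])*zz
    print((u,v),(T[:3,:3]@d+T[:3,3]).round(4))
s=r.read_state();print(s["time_s"],s["ft_force"])
```

```text
[(73.57, -0.6), (73.02, -0.1), (72.72, 2.83), (72.08, 2.91), (71.51, 3.89), (71.03, 2.51), (70.52, 2.44), (70.03, 3.19), (69.53, 3.66), (69.35, 5.49), (69.28, 9.02)]
(317, 275) [0.5287 0.0213 0.0772]
(347, 269) [ 0.539  -0.0319  0.0781]
(377, 263) [ 0.5496 -0.0855  0.0769]
(407, 258) [ 0.5582 -0.1391  0.0781]
23.8833 [-0.21081848  0.50916301 -0.26537095]
```

View pics/top1.png

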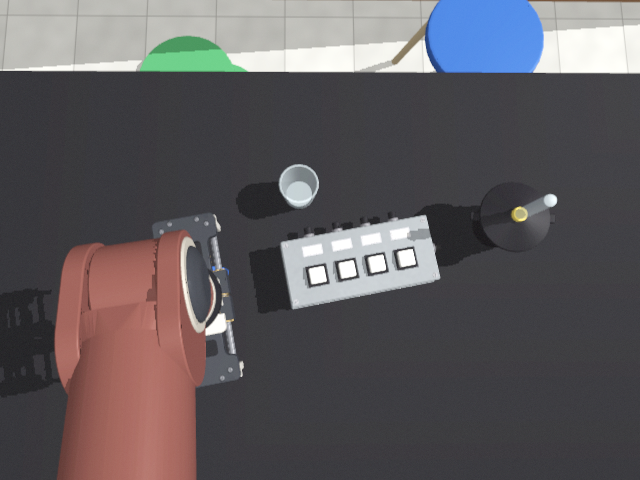

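The picture shows all four keys level at about 77–78 mm, including key 2 at (347,269). The beaker at (299,187) and the pot at (515,215) haven't moved. The arm hides the rack, but it is 140 mm clear above it.

```bash
python3 -c "
from rig import r
print(r.hand_in())"
```

```text
the job is handed in; nothing more can be done
None
```

Key 2 was the latched one: I pressed it to its stop and it sprang back level with the other three. The job is handed in, with the pot and beaker seen unmoved and the rack hidden under the arm in the last picture but never approached closely.

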